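# Set the phone stand to its angle and stand the recipe phone on it

### The job

Get the recipe phone ready for packing lunch. Tilt up the back plate of the aluminium folding phone stand until it makes 65 degrees with the bench (leaning back 25 degrees from upright), let go of it and watch for a good second that its friction hinge holds. Then take the phone from its pocket in the grey tray and set it gently, without letting it drop, on the two feet of the plate, leaning flat against the plate, centred, right way up and with the screen outward, so that the plate still stands at 65 degrees, and leave the tray and the lunch things as they are.

Things in the scene. Friction and masses are not known exactly. Their poses are not given: they have to be found in the camera images.
- stand: The folding phone stand, bare aluminium, stuck to the bench so that it cannot move. Base plate 120 (x) by 92 (y) by 8 mm; origin at the centre of its underside; +x points to the user's side, away from the robot (within about 20 degrees). A back plate is hinged to it near its +x edge; a pinch by the plate's two side edges, 56 mm apart, lets it turn in the grip; it can also be pushed from behind.
- stand_hinge (a point): Point on the stand's hinge axis, mid-width: 45 mm along the base's +x from its centre, 22 mm above the bench; axes as stand, the hinge axis is its y. It does not turn with the back plate. Two hinge cheeks reach 40 mm to either side and 31 mm above the bench.
- plate (a joint): Angle of the back plate over the bench, rad: 0 = folded flat over the base (pointing to the base's -x, towards the robot), 1.571 = upright. Starts at 0.3 to 0.8; 65 degrees is 1.134. The plate is 56 mm wide, 6 mm thick, 110 mm long from the hinge axis, which lies in its mid-plane, with a window 39 to 85 mm from the axis. The hinge takes 0.3 N m to move and stays where left.
- plate_rest (a point): On the back plate, mid-width: where the phone's lower back edge should sit, 13 mm from the hinge axis along the plate, 5 mm in front of its mid-plane (surface of its rubber pads). Turns with the plate: -x along it to its free end, z out of its front (to the user when raised). Two feet there, 16 mm wide, 19 mm either side of the middle, make a seat 20 mm deep with a 6 mm upturned edge.
- plate_top (a point): Middle of the free end of the back plate, in its mid-plane, 110 mm from the hinge axis; axes as plate_rest.
- phone_center (a point): Centre of the phone in its orange case: 13 mm thick (x), 76 wide (y), 150 tall (z), 0.22 kg. z points to its top; the screen (dark, green picture in the upper half) looks to +x; camera block on the back near the top. It starts upright in the tray's pocket, sunk 51 mm, screen to the user's side, its centre about 95 mm and its top 170 mm above the bench; it may lean 4 degrees.
- phone_screen (a point): Middle of the phone's screen, 6.5 mm from its centre along the phone's +x; axes as the phone's.
- tray_base: Board with two runners, fixed on the bench; origin on the bench under the tray's centre, +x to the user's side (within 9 degrees). The grey tray on it is 270 (x) by 380 (y) mm, floor 20 and rim 71 mm above the bench. The phone's pocket is in the middle of the tray's -x wall (nearest the robot): a gap of 17 (x) by 86 (y) mm, 51 mm deep, open at the top, its centre at x = -121.5 mm.
- tray (a joint): Slide of the tray on its runners, m; 0 at the start (pulled out); stiff (12 N). Leave it there.
- lunchbox_center (a point): Centre of the lunchbox, blue with white lid and blue latch clips, 118 by 178 by 58 mm, lying in the tray. Leave alone.
- snack_cup_center (a point): Centre of the white silicone snack cup, 72 mm across the rim, 52 mm tall, in the tray. Leave alone.
- fork_center (a point): Middle of the steel fork, 184 mm long, lying in the tray. Leave alone.
- drink_bottle_center (a point): Centre of the turquoise aluminium drink bottle, 66 mm diameter, 190 mm tall, standing in the tray (its top about 210 mm above the bench). Leave alone.
- phone: The same phone (its origin is the middle of its lower edge; axes as phone_center).
Things that resemble listed ones, but are neither listed nor needed, are in the scene too. What is shaped like the stand but orange, pink or yellow is not meant.

How it is judged:
By the outcome, as a careful person would: the job done as asked, in the order asked, and still so for the second after the job is handed in, with the robot touching nothing.
It also fails if it takes over 67 s, if anything falls off the work surface, if the arm or the gripper's body presses on something with over 40 N, if the wrist force passes 120 N, or if a joint passes its speed limit or range.

### The arm

A 6-joint arm with a two-finger parallel gripper is mounted at the origin on the work surface. World frame = base frame: x ahead of the robot, y to its left, z up, the work surface at z = 0. Lengths are in mm, angles in rad, forces in N, time in s.
With the tool pointing down it reaches from about 350 to 975 mm from the base axis. Payload 7.1 kg.
Tool frame: the origin (TCP) lies between the finger pads; the fingertips stand 25 mm ahead of it and the grasp point (between the pads) lies 6 mm ahead of it; z points along the fingers, y is the line along which they close (so a half turn about z gives the same grasp; the last joint's range is limited). The gripper opens to 88 mm and grips with 3 to 60 N. Pads are 20 mm wide; open, the fingers measure 115 mm over their backs; the gripper's body (75 mm by 178 mm) begins 61 mm behind the grasp point.
Start: joints at [-1.317, 0.423, 1.63, -0, 1.089, -0.019], TCP at [168.412, -601.866, 220.575] pointing down, gripper open.
Joint ranges: [-3, 3], [-0.9, 2.11], [0.09, 2.58], [-1.31, 4.45], [0.11, 2.69], [-2.54, 2.54]. Speed limits (rad/s): [2.39, 2.39, 3.01, 3.14, 3.14, 3.14].

### API

Orientations are given as [roll, pitch, yaw] about the fixed x, y, z axes, in that order (R = Rz(yaw) Ry(pitch) Rx(roll)).
In Python, from bench import bot gives the robot as it stands.
- The arm moves only by the tool servo_tool, never from a script. Its argument "commands" is a list of rows, each a list of 7 numbers: the turn, a rotation vector about the world's x, y, z in degrees, then the shift along the world's x, y, z in cm, then the opening, from 0 (shut) to 1 (fully open). A call has 1 to 10 rows; each row shifts and turns the commanded pose from where the row before left it; what a row does not reach is not made up. A row lasts 1/12 s, in which the tool goes at most 41.7 mm and 7.16 degrees, less where a joint would pass 70% of its speed; a pose out of reach is approached as far as the arm can. A call with a gripper value outside its range is refused whole. The fingers move at their own pace and stop on an object; "newtons" is the grip in N (left out, the last holds). Time passes only in rows, so rows that do not move let the fingers close. It gives the time, the measured TCP pose, the force and the opening at its end, in the units of the state.
- bot.read_state(): the state, without advancing time (a new reading comes with each control period).
- bot.read_camera(name): name is "scene" or "top" or "wrist"; returns a dict with "pixels" (384x512x3 uint8, red, green, blue), "camera_matrix" (3x3 intrinsics, pixels), "extrinsics" (4x4, takes a point from world to camera coordinates). Camera axes: x right, y up, looking along -z (the intrinsics and any distortion apply to the point x, -y, -z); pixel columns grow to the right and rows downward; lengths in mm; the calibration is good to about 2 mm. A picture is of the moment at which its call begins. There is no depth.
- bot.hand_in(): hands the job in, once; it reports no verdict.
The state is a dict: "time": time; "qpos": joint angles; "joint_vel": joint speeds; "tau": joint torques, N m; "ee_pos": TCP position; "eef_rot": TCP orientation; "wrist_force": force on the tool from outside, world axes, zero at the start; "ft_torque": the same for the moment, N m; "gripper_width": finger opening in mm.
Only numpy, scipy, OpenCV 4.12 (cv2) and the standard library are available. Lean on these libraries where they do the work, as an engineer would, in place of code of your own. Each camera call takes 0.05 s, during which the arm holds its last target. There are 200 camera calls.

## Working session

There is one attempt and no reset: what is moved stays moved. The work goes in short steps, Python scripts to look and compute and a tool call to move; the robot and the scene stay as the last step left them, time stands still between calls to the robot, and variables do not carry over. Pictures are saved under pics/ and viewed, on a budget of 10 in all, crops included, one or two more only if the job needs it, and the job is handed in when it is done.

Besides the shell and the picture viewer there is one more tool, called after "Emit:" in YAML: its name, and indented under it one key for each argument. servo_tool: Moves the arm, as the interface text tells. Its arguments: {"type":"object","properties":{"commands":{"type":"array","items":{"type":"array","items":{"type":"number"}}},"newtons":{"type":"number"}},"required":["commands"]}

```bash
ls; mkdir -p pics; cat > h.py <<'E'
import numpy as np, cv2
from bench import bot
def snap(n,f):
    c=bot.read_camera(n); np.savez('pics/'+f+'.npz',K=c['camera_matrix'],E=c['extrinsics'],p=c['pixels'])
    cv2.imwrite('pics/'+f+'.png',c['pixels'][:,:,::-1]); return c
def load(f): return np.load('pics/'+f+'.npz')
def proj(c,P):
    P=np.atleast_2d(P); q=(c['E'][:3,:3]@P.T).T+c['E'][:3,3]; q=q*[1,-1,-1]; u=(c['K']@q.T).T; return u[:,:2]/u[:,2:]
def ray(c,u,v):
    d=np.linalg.inv(c['K'])@[u,v,1]; d=d*[1,-1,-1]; R=c['E'][:3,:3]; return -R.T@c['E'][:3,3], R.T@d
def atz(c,u,v,z):
    o,d=ray(c,u,v); return o+d*(z-o[2])/d[2]
def tri(c1,p1,c2,p2):
    o1,d1=ray(c1,*p1);o2,d2=ray(c2,*p2); A=np.stack([d1,-d2],1); t=np.linalg.lstsq(A,o2-o1,rcond=None)[0]
    a=o1+d1*t[0];b=o2+d2*t[1]; return (a+b)/2,np.linalg.norm(a-b)
def crop(f,x0,y0,x1,y1,s,out):
    i=cv2.imread('pics/'+f+'.png')[y0:y1,x0:x1]; cv2.imwrite('pics/'+out+'.png',cv2.resize(i,None,fx=s,fy=s,interpolation=cv2.INTER_CUBIC))
E
python3 - <<'E'
from h import *
a=snap('scene','s0');b=snap('top','t0')
for c in (a,b): print(c['camera_matrix'].round(1).tolist(),(-c['extrinsics'][:3,:3].T@c['extrinsics'][:3,3]).round(), [k for k in c])
i=np.vstack([a['pixels'],b['pixels']])[:,:,::-1]
cv2.imwrite('pics/both.png',np.hstack([a['pixels'],b['pixels']])[:,:,::-1])
cv2.imwrite('pics/st0.png',cv2.resize(i,(400*1,600)))
print(bot.read_state())
E
```

```text
pics
[[348.6, 0.0, 256.2], [0.0, 348.6, 188.8], [0.0, 0.0, 1.0]] [1064.  -13.  732.] ['pixels', 'camera_matrix', 'extrinsics']
[[365.7, 0.0, 253.8], [0.0, 365.7, 196.8], [0.0, 0.0, 1.0]] [ 454.  -91. 1045.] ['pixels', 'camera_matrix', 'extrinsics']
{'time': 0.1, 'qpos': array([-1.31698477e+00,  4.23748092e-01,  1.63062185e+00, -3.42598233e-06,
        1.08862488e+00, -1.90012362e-02]), 'joint_vel': array([ 6.22265843e-04, -1.85683868e-03, -1.75292228e-04,  1.17812557e-03,
        7.30348778e-04,  1.59177129e-05]), 'tau': array([-1.94054919e-03, -5.45614243e+01, -2.74324554e+01,  6.44418458e-02,
        1.87968073e-02, -3.07324069e-05]), 'ee_pos': array([ 168.29312518, -601.37489606,  219.88638963]), 'eef_rot': array([-3.14019068e+00, -2.36088017e-05,  2.72814370e-01]), 'wrist_force': array([ 0.35035151, -0.22329001,  0.31441067]), 'ft_torque': array([-0.00190842,  0.07017868,  0.02236624]), 'gripper_width': 87.76105764597217}
```

View pics/s0.png

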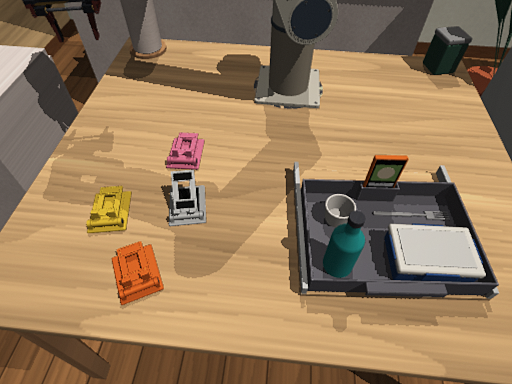

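View pics/t0.png

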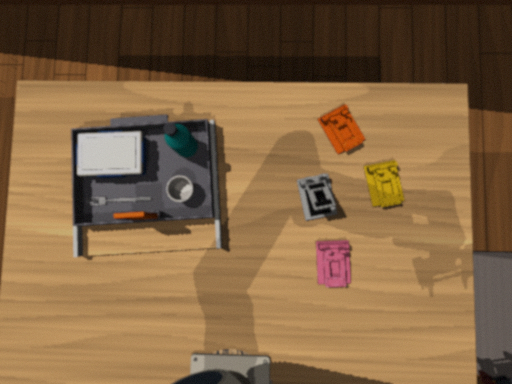

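Scene: aluminium stand at about (187,197), phone at (386,171). Look-alike stands: yellow (110,209), pink (185,151), orange (137,272). In the top view the aluminium stand is at (318,197), orange (342,129), yellow (384,184), pink (333,263), and the phone at (136,215). I choose the bare aluminium one and check it in a close crop.

```bash
python3 - <<'E'
from h import *
crop('s0',152,160,222,235,5.7,'a');crop('t0',290,165,350,230,5.7,'b');crop('s0',352,145,422,200,5.7,'c');crop('t0',105,200,170,235,5.7,'d')
ims=[cv2.imread(f'pics/{k}.png') for k in 'abcd']; W=np.zeros((600,800,3),np.uint8)
for im,(x,y) in zip(ims,[(0,0),(400,0),(0,0),(0,0)]):pass
h=427
W[0:ims[0].shape[0],0:399]=ims[0][:, :399]; W[0:ims[1].shape[0],420:420+ims[1].shape[1]]=ims[1]
cv2.imwrite('pics/stand.png',W[:430])
V=np.zeros((330,800,3),np.uint8); V[:ims[2].shape[0],:ims[2].shape[1]]=ims[2]; V[:ims[3].shape[0],420:420+ims[3].shape[1]]=ims[3]
cv2.imwrite('pics/all.png',np.vstack([W[:430],V])); print(np.vstack([W[:430],V]).shape)
cv2.imwrite('pics/phone.png',V)
E
```

```text
(760, 800, 3)
```

View pics/stand.png

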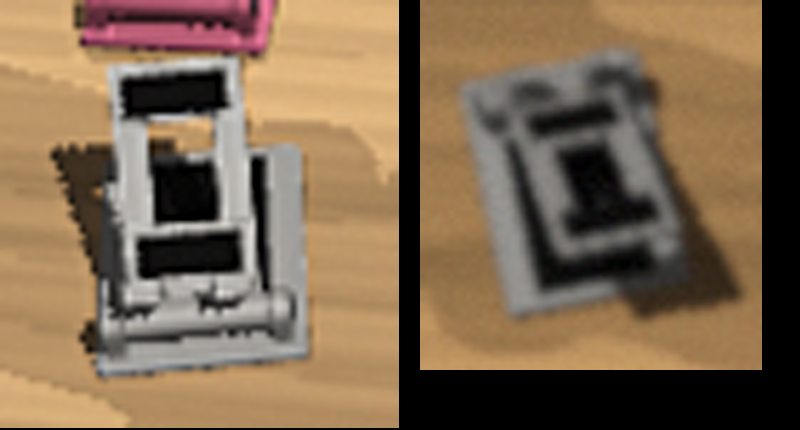

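View pics/phone.png

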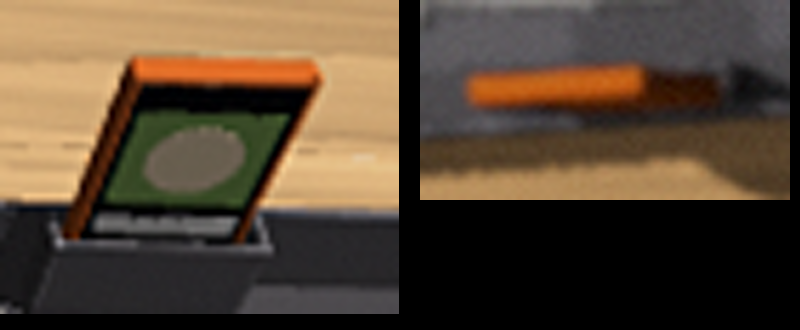

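The stand crop shows a bare aluminium stand with rubber pads and its plate tilted about 30°. The hinge is on the user's side. The phone is upright with its screen to the user. Next I fit poses to the corner pixels read from the crops.

```bash
cat > fit.py <<'E'
from h import *
from scipy.optimize import least_squares
s,t=load('s0'),load('t0')
def cp(o,l): return [(o[0]+(x+.5)/5.7-.5,o[1]+(y+.5)/5.7-.5) for x,y in l]
def Rz(a): return np.array([[np.cos(a),-np.sin(a),0],[np.sin(a),np.cos(a),0],[0,0,1]])
# stand
sb=cp((152,160),[(98,375),(307,357),(300,147)]); tb=cp((290,165),[(42,85),(220,48),(92,315)])
B1=np.array([[60,-46,0],[60,46,0],[-60,46,8.]]);B2=np.array([[60,46,8],[60,-46,8],[-60,46,8.]])
sp=cp((152,160),[(110,68),(242,57)])
def f(p):
    R=Rz(p[2]);o=np.array([p[0],p[1],0]);a=p[3]
    P=np.array([[45-110*np.cos(a),y,22+110*np.sin(a)] for y in(-28,28)])
    g=lambda c,Q,m:(proj(c,Q@R.T+o)-m)
    return np.r_[g(s,B1,sb),g(t,B2,tb),g(s,P,sp)].ravel()
r=least_squares(f,[520,-250,.1,.5]); print('stand',r.x.round(3),r.fun.reshape(-1,2).round(1).tolist())
o,y=r.x[:2],r.x[2]; print('hinge',(np.r_[o,0]+Rz(y)@[45,0,22]).round(1))
# phone top
st=cp((352,145),[(137,58),(320,65),(130,84),(314,90)]); tt=cp((105,200),[(48,75),(220,65),(225,92),(50,107)])
T1=np.array([[-6.5,-38,0],[-6.5,38,0],[6.5,-38,0],[6.5,38,0.]]);T2=np.array([[6.5,38,0],[6.5,-38,0],[-6.5,-38,0],[-6.5,38,0.]])
def f2(p):
    R=Rz(p[2]);o=p[[0,1,3]]
    return np.r_[proj(s,T1@R.T+o)-st,proj(t,T2@R.T+o)-tt].ravel()
r=least_squares(f2,[420,200,0,170]); print('phone top',r.x.round(3),r.fun.reshape(-1,2).round(1).tolist())
E
python3 fit.py
```

```text
stand [ 5.49571e+02 -2.35258e+02  2.19000e-01  5.48000e-01] [[-0.9, 0.5], [-0.2, 0.4], [-0.3, -1.6], [-0.6, -0.4], [-0.2, -0.4], [-0.5, 0.5], [0.4, -0.2], [-0.2, -0.0]]
hinge [ 593.5 -225.5   22. ]
phone top [4.82998e+02 2.42977e+02 8.10000e-02 1.65513e+02] [[-2.2, 0.4], [-0.9, 0.1], [0.2, -0.0], [1.5, -0.2], [-0.5, 0.0], [0.2, -0.2], [-0.5, 0.4], [-0.7, -0.3]]
```

Emit:
servo_tool:
  commands:
    - [0,0,-0.3,2.6,2.7,-0.2,1]
    - [0,0,-0.3,2.6,2.7,-0.2,1]
    - [0,0,-0.3,2.6,2.7,-0.2,1]
    - [0,0,-0.3,2.6,2.7,-0.2,1]
    - [0,0,-0.3,2.6,2.7,-0.2,1]
    - [0,0,-0.3,2.6,2.7,-0.2,1]
    - [0,0,-0.3,2.6,2.7,-0.2,1]
    - [0,0,-0.3,2.6,2.7,-0.2,1]
    - [0,0,-0.3,2.6,2.7,-0.2,1]
    - [0,0,-0.3,2.6,2.7,-0.2,1]

```text
time: 0.93
ee_pos: [429.2, -330.2, 200.3]
eef_rot: [-3.141, 0.0, 0.22]
wrist_force: [0.0, -0.4, 0.5]
gripper_width: 87.9
```

Emit:
servo_tool:
  commands:
    - [0,0,0,2.6,2.7,-0.2,1]
    - [0,0,0,2.6,2.7,-0.2,1]
    - [0,0,0,2.6,2.7,-0.2,1]
    - [0,0,0,0.6,0.8,-0.2,1]
    - [0,0,0,0,0,0,1]
    - [0,0,0,0,0,0,1]

```text
time: 1.43
ee_pos: [511.9, -242.6, 192.1]
eef_rot: [-3.141, 0.001, 0.222]
wrist_force: [-0.2, -0.2, -0.3]
gripper_width: 88.1
```

```bash
python3 - <<'E'
from h import *
c=snap('wrist','w1');s=snap('scene','s1')
st=bot.read_state();print(st['time'],st['ee_pos'],st['eef_rot'])
print((-c['extrinsics'][:3,:3].T@c['extrinsics'][:3,3]).round(), c['camera_matrix'][0,0])
f=lambda p:np.r_[549.6,-235.3,0]+np.array([[.976,-.217,0],[.217,.976,0],[0,0,1]])@p
for p in [(60,46,8),(60,-46,8),(-60,46,8),(-60,-46,8),(45-110*.853,28,22+57),(45-110*.853,-28,22+57)]: print(p,proj(dict(K=c['camera_matrix'],E=c['extrinsics']),f(np.array(p))).round(0))
cv2.imwrite('pics/w1b.png',cv2.resize(c['pixels'][:,:,::-1],(800,600),interpolation=cv2.INTER_CUBIC))
E
```

```text
1.5333 [ 511.36413637 -243.78224865  192.42929759] [-3.14141452e+00  7.77923424e-04  2.19460787e-01]
[ 581. -227.  355.] 304.5296413467138
(60, 46, 8) [[218.  81.]]
(60, -46, 8) [[303.  82.]]
(-60, 46, 8) [[221. 189.]]
(-60, -46, 8) [[299. 189.]]
(-48.83, 28, 79) [[231. 197.]]
(-48.83, -28, 79) [[290. 197.]]
```

View pics/w1b.png

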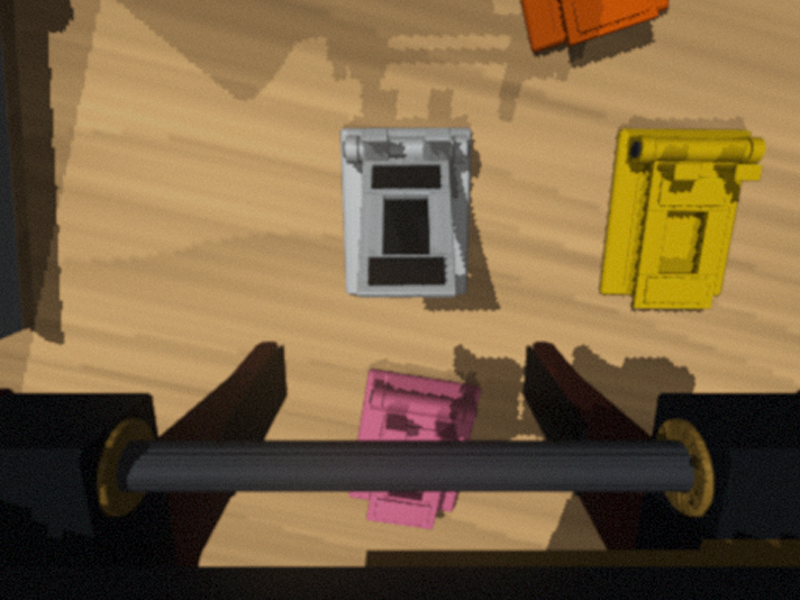

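The wrist view shows the aluminium stand at base corners (341,128) and (470,127), which matches the prediction. The plate's free end, near row 290, differs by about 10 native pixels. I refine with an enlarged crop.

```bash
python3 - <<'E'
from h import *
crop('w1',205,70,325,200,4.6,'w1c')
E
```

```text
(no output)
```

View pics/w1c.png

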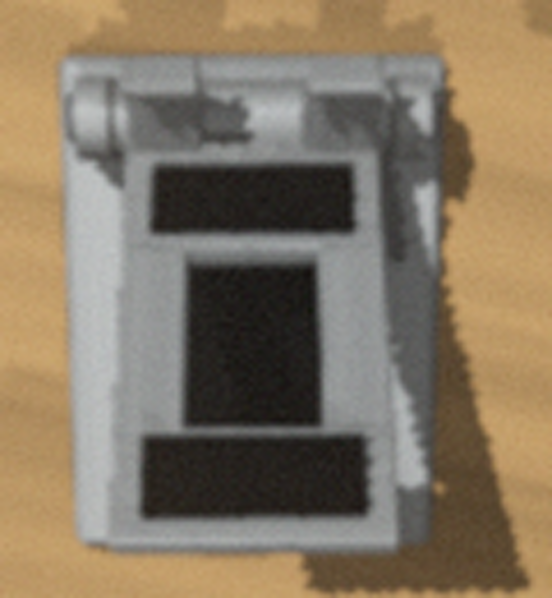

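```bash
cat > fit2.py <<'E'
exec(open('fit.py').read().split('# phone top')[0].replace('print','(lambda *a:0)'))
w=load('w1'); cw=lambda l:[(205+(x+.5)/4.6-.5,70+(y+.5)/4.6-.5) for x,y in l]
wb=cw([(62,58),(442,56),(80,545),(430,545)]);B3=np.array([[60,46,8],[60,-46,8],[-60,46,8],[-60,-46,8.]])
wp=cw([(108,548),(396,548)]); ww=cw([(252,260),(252,427)])
def pl(a,r,y,n): return np.array([45-r*np.cos(a)+n*np.sin(a),y,22+r*np.sin(a)+n*np.cos(a)])
def f(p,full=1):
    R=Rz(p[2]);o=np.array([p[0],p[1],0]);a=p[3];d=np.array([p[4],p[5]])
    g=lambda c,Q,m:(proj(c,np.array(Q)@R.T+o)-m)
    return np.r_[g(s,B1,sb),g(t,B2,tb),g(w,B3,wb)+d,g(s,[pl(a,110,-28,3),pl(a,110,28,3)],sp),
      g(w,[pl(a,110,28,-3),pl(a,110,-28,-3)],wp)+d,(g(w,[pl(a,39,0,3),pl(a,85,0,3)],ww)+d)*[0,1]].ravel()
for k in (0,1):
    h=lambda p:np.r_[f(np.r_[p[:4],p[4:]*k]),p[4:]*.3]
    r=least_squares(h,[550,-235,.2,.5,0,0]); print(r.x.round(3),r.fun[:-2].reshape(-1,2).round(1).tolist())
    q=r.x; print('hinge',(np.r_[q[:2],0]+Rz(q[2])@[45,0,22]).round(1))
E
python3 fit2.py
```

```text
[ 5.49286e+02 -2.34545e+02  2.23000e-01  7.53000e-01  0.00000e+00
  0.00000e+00] [[-0.5, 0.5], [0.2, 0.3], [-0.1, -1.7], [-1.0, -0.3], [-0.5, -0.4], [-0.7, 0.7], [-1.3, -0.7], [1.5, -0.3], [-1.5, 1.1], [0.3, 1.1], [-1.0, -1.0], [-0.9, -0.9], [-0.0, 1.1], [0.6, 1.0], [0.0, -3.3], [0.0, -0.1]]
hinge [ 593.2 -224.6   22. ]
[ 5.49306e+02 -2.34272e+02  2.22000e-01  7.53000e-01  3.13000e-01
  9.40000e-02] [[-0.4, 0.5], [0.3, 0.3], [-0.0, -1.7], [-1.0, -0.3], [-0.6, -0.4], [-0.8, 0.7], [-1.2, -0.7], [1.6, -0.2], [-1.4, 1.1], [0.4, 1.1], [-0.9, -1.0], [-0.8, -0.8], [-0.0, 1.1], [0.6, 1.0], [0.0, -3.3], [0.0, -0.1]]
hinge [ 593.2 -224.3   22. ]
```

Emit:
servo_tool:
  commands:
    - [0,0,0.2,1.26,0.37,-1.8,1]
    - [0,0,0,0,0,-2.0,1]
    - [0,0,0,0,0,-2.0,1]
    - [0,0,0,0,0,-2.0,1]
    - [0,0,0,0,0,-2.0,1]
    - [0,0,0,0,0,0,0.4]
    - [0,0,0,0,0,0,0.4]
    - [0,0,0,0,0,0,0.4]
    - [0,0,0,0,0,0,0.4]
    - [0,0,0,0,0,0,0.4]
  newtons: 15

```text
time: 2.37
ee_pos: [525.7, -239.9, 96.0]
eef_rot: [3.14, -0.002, 0.223]
wrist_force: [-0.5, -0.2, 0.0]
gripper_width: 58.3
```

```bash
python3 - <<'E'
from h import *
c=snap('wrist','w2');s=snap('scene','s2')
st=bot.read_state();print(st['time'],st['ee_pos'],st['eef_rot'],st['wrist_force'],st['ft_torque'],st['gripper_width'])
crop('s2',140,110,240,230,5,'a')
crop('w2',190,60,330,310,2.4,'b')
a=cv2.imread('pics/a.png');b=cv2.imread('pics/b.png');W=np.zeros((600,a.shape[1]+b.shape[1],3),np.uint8);W[:a.shape[0],:a.shape[1]]=a;W[:b.shape[0],a.shape[1]:]=b[:600]
print(W.shape);cv2.imwrite('pics/g2.png',W[:,:800])
E
```

```text
2.4667 [ 525.50567167 -239.47183642   95.60751845] [ 3.14052690e+00 -1.31691250e-03  2.23943534e-01] [ 0.50403051 -0.78492002  0.31543415] [0.00998444 0.04384318 0.04323686] 50.29708133504037
(600, 836, 3)
```

View pics/g2.png

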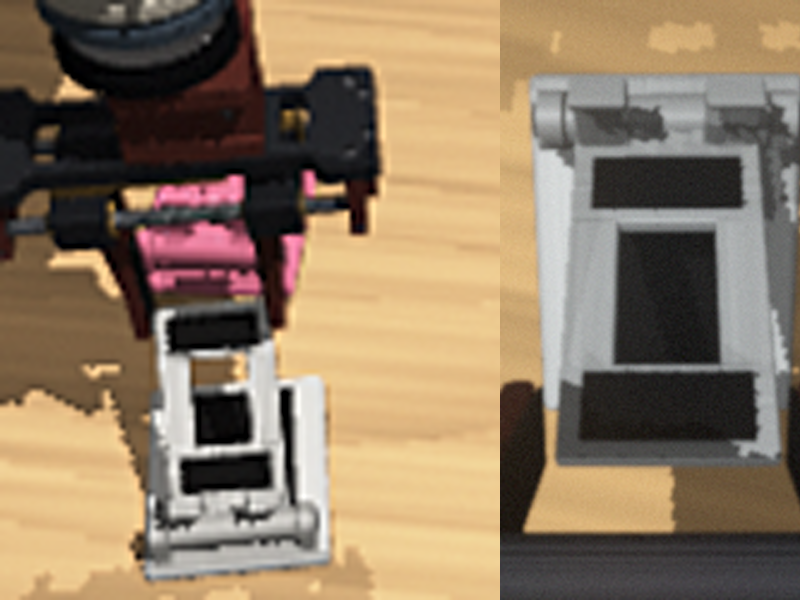

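```bash
python3 - <<'E'
from h import *
w=load('w2');s=load('s2');w1=load('w1')
o=np.array([593.2,-224.4,22]);u=np.array([np.cos(.223),np.sin(.223),0])
fw=lambda x,y:(190+(x-500)/2.4,60+y/2.4);fs=lambda x,y:(140+x/5,110+y/5)
for a,b in [((780,460),(155,312)),((557,463),(268,303))]:
    p,e=tri(w,fw(*a),s,fs(*b));d=p-o;print(p.round(1),round(e,1),'along',round(d@u,1),'r',np.hypot(d@u,d[2]).round(1),'ang',np.degrees(np.arctan2(d[2],-d@u)).round(1))
# wrist only: ray with r=110 back edge/ front edge
for nm,c,pts in (('w1',w1,[(228.4,189.0),(291,189)]),('w2',w,[fw(780,460),fw(557,463)])):
  for n in (3,-3):
    A=np.radians(np.arange(20,70,.1));m=o+np.outer(-np.cos(A)*110+n*np.sin(A),u)+np.outer(np.sin(A)*110+n*np.cos(A),[0,0,1])
    v=proj(c,m)[:,1];print(nm,n,np.degrees(A[np.argmin(abs(v-pts[0][1]))]).round(1))
st=bot.read_state();print(st['gripper_width'],st['ee_pos'])
print('grasp,tip px',proj(w,[st['ee_pos']-[0,0,6],st['ee_pos']-[0,0,25]]).round(0))
E
```

```text
[ 516.2 -271.7   84.5] 1.6 along -85.6 r 106.0 ang 36.1
[ 503.9 -216.1   85.6] 1.6 along -85.3 r 106.4 ang 36.7
w1 3 40.7
w1 -3 43.9
w2 3 43.2
w2 -3 46.3
50.29708133504037 [ 525.50567167 -239.47183642   95.60751845]
grasp,tip px [[259. 231.]
 [259. 220.]]
```

The fingers passed 56 mm without stopping, so they closed above the plate, which is lower than the wrist fit suggested. I open, go lower and pinch again.

Emit:
servo_tool:
  commands:
    - [0,0,0,0,0,0,1]
    - [0,0,0,0,0,0,1]
    - [0,0,0,0,0,0,1]
    - [0,0,0,0,0,0,1]
    - [0,0,0,0,0,0,1]
    - [0,0,0,0,0,0,1]
    - [0,0,0,-0.4,-0.1,-0.8,1]
    - [0,0,0,0,0,-1.0,1]

```text
time: 3.13
ee_pos: [520.8, -240.4, 76.4]
eef_rot: [3.141, -0.001, 0.224]
wrist_force: [0.1, -0.1, 0.2]
gripper_width: 87.7
```

Emit:
servo_tool:
  commands:
    - [0,0,0,0,0,0,0.5]
    - [0,0,0,0,0,0,0.5]
    - [0,0,0,0,0,0,0.5]
    - [0,0,0,0,0,0,0.5]
    - [0,0,0,0,0,0,0.5]
    - [0,0,0,0,0,0,0.5]
    - [0,0,0,0,0,0,0.5]
    - [0,0,0,0,0,0,0.5]

```text
time: 3.8
ee_pos: [521.5, -241.1, 77.0]
eef_rot: [3.14, -0.001, 0.224]
wrist_force: [-0.2, -4.9, -1.2]
gripper_width: 56.0
```

Emit:
servo_tool:
  commands:
    - [0,0,0,0.28,0.06,0.4,0.5]
    - [0,0,0,0.29,0.07,0.38,0.5]
    - [0,0,0,0.31,0.07,0.37,0.5]
    - [0,0,0,0.33,0.07,0.35,0.5]
    - [0,0,0,0.35,0.08,0.33,0.5]
    - [0,0,0,0.37,0.08,0.31,0.5]
    - [0,0,0,0.39,0.09,0.29,0.5]
    - [0,0,0,0.4,0.09,0.27,0.5]
    - [0,0,0,0.41,0.09,0.24,0.5]
    - [0,0,0,0.43,0.1,0.22,0.5]

```text
time: 4.63
ee_pos: [556.5, -233.0, 107.5]
eef_rot: [3.14, 0.001, 0.224]
wrist_force: [0.1, -7.6, -9.9]
gripper_width: 55.7
```

Emit:
servo_tool:
  commands:
    - [0,0,0,0,0,0,0.5]
    - [0,0,0,0,0,0,0.5]
    - [0,0,0,0,0,0,0.5]

```text
time: 4.88
ee_pos: [557.4, -232.9, 108.0]
eef_rot: [3.14, -0.001, 0.224]
wrist_force: [3.5, -4.6, -6.2]
gripper_width: 55.9
```

```bash
python3 - <<'E'
from h import *
s=snap('scene','s3');c=snap('wrist','w3')
crop('s3',130,110,240,230,5,'a')
crop('w3',170,60,350,310,2.4,'b')
a=cv2.imread('pics/a.png')[:,:540];b=cv2.imread('pics/b.png');W=np.zeros((600,a.shape[1]+b.shape[1],3),np.uint8);W[:a.shape[0],:a.shape[1]]=a;W[:b.shape[0],a.shape[1]:]=b[:600]
print(W.shape);cv2.imwrite('pics/g3.png',W[:,:800])
st=bot.read_state();print(st['time'],st['ee_pos'],st['eef_rot'],st['wrist_force'],st['gripper_width'])
E
```

```text
(600, 972, 3)
4.9833 [ 557.39128067 -232.8870251   107.97524502] [ 3.13996499e+00 -1.42556389e-03  2.24052041e-01] [ 4.46875594 -4.06257385 -7.43834913] 55.61237102737177
```

View pics/g3.png

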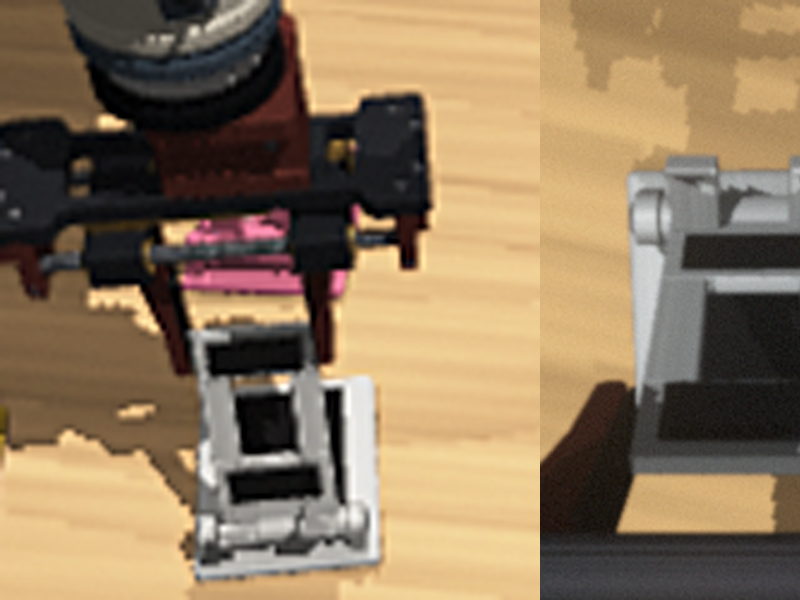

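```bash
cat > ang.py <<'E'
from h import *
o=np.array([593.2,-224.4,22]);u=np.array([np.cos(.223),np.sin(.223),0])
A=np.radians(np.arange(20,90,.1))
def byv(c,v,n,r=110,y=0,axis=1):
    l=np.array([-u[1],u[0],0])*y
    m=o+l+np.outer(-np.cos(A)*r+n*np.sin(A),u)+np.outer(np.sin(A)*r+n*np.cos(A),[0,0,1])
    return np.degrees(A[np.argmin(abs(proj(c,m)[:,axis]-v))]).round(1)
E
python3 - <<'E'
from ang import *
w=load('w3');s=load('s3')
pw=(208.3,256.7);ps=(191.6,174.4)
p,e=tri(w,pw,s,ps);d=p-o;print(p.round(1),round(e,1),'along',round(d@u,1),'up',d[2].round(1),'lat',(d@[-u[1],u[0],0]).round(1),'ang',np.degrees(np.arctan2(d[2],-d@u)).round(1))
for n in (3,-3): print(n,'wrist',byv(w,256.7,n,y=28),'scene',byv(s,174.4,n,y=28),byv(s,176.6,n,y=-28), 'u',byv(s,191.6,n,y=28,axis=0))
for a in (31,45,55,65,75):
    a=np.radians(a);m=o-u*110*np.cos(a)+np.array([0,0,110*np.sin(a)]);print(proj(s,m).round(1),proj(w,m).round(1))
E
```

```text
[ 544.  -207.8  118.4] 2.3 along -44.3 up 96.4 lat 27.1 ang 65.3
3 wrist 65.6 scene 69.0 69.6 u 86.5
-3 wrist 68.8 scene 72.2 72.8 u 89.6
[[183.  170.4]] [[258.7 292.7]]
[[181.6 169.7]] [[258.8 289.3]]
[[180.7 170.8]] [[258.9 279.3]]
[[180.  173.3]] [[259.  261.6]]
[[179.4 177.3]] [[259.1 235.8]]
```

```bash
python3 - <<'E'
from ang import *
w=load('w3')
l=np.array([-u[1],u[0],0])
print(proj(w,[o+15*u+46*l-[0,0,14],o+15*u+46*l-[0,0,22],o+8*u+36*l+[0,0,9]]).round(1),'seen 207.5 131.7')
for v in (248.5,249.6,250.5): print(v,byv(w,v,3,y=28))
for v in (255.5,256.7,258): print(v,byv(w,v,-3,y=28))
for r in (39,85): print(r, [proj(w,o-u*(r*np.cos(a)-3*np.sin(a))+np.array([0,0,r*np.sin(a)+3*np.cos(a)])).round(1).tolist() for a in np.radians([60,65,70])])
g=cv2.cvtColor(w['p'],cv2.COLOR_RGB2GRAY);print('col258',g[150:262,258].tolist());print('col215',g[225:262,215].tolist())
E
```

```text
[[204.7 131.4]
 [206.2 130.8]
 [212.8 142.6]] seen 207.5 131.7
248.5 68.9
249.6 68.5
250.5 68.2
255.5 69.3
256.7 68.8
258 68.2
39 [[[258.8, 181.3]], [[258.8, 177.5]], [[258.8, 173.3]]]
85 [[[258.9, 232.6]], [[258.9, 224.3]], [[259.0, 214.8]]]
col258 [179, 170, 150, 131, 125, 128, 116, 84, 44, 31, 34, 30, 37, 30, 39, 35, 30, 32, 27, 32, 35, 44, 81, 112, 140, 177, 190, 179, 176, 175, 167, 127, 69, 26, 31, 29, 29, 26, 26, 26, 24, 23, 22, 25, 29, 19, 24, 22, 29, 26, 30, 31, 27, 34, 30, 29, 22, 34, 25, 32, 30, 36, 23, 32, 30, 31, 31, 37, 39, 40, 27, 31, 15, 27, 24, 27, 28, 26, 22, 28, 26, 24, 23, 23, 23, 28, 27, 23, 20, 18, 29, 25, 22, 33, 49, 53, 59, 57, 59, 64, 80, 92, 94, 96, 97, 96, 98, 124, 161, 171, 176, 179]
col215 [60, 58, 66, 60, 58, 64, 62, 62, 67, 63, 62, 58, 61, 63, 60, 59, 58, 58, 62, 58, 58, 56, 64, 60, 65, 75, 91, 96, 100, 94, 95, 101, 131, 167, 181, 183, 180]
```

The plate now stands at about 68.5° (front and back free-end edges agree, and the base corner matches to 0.3 px). I bring it back 3.5°.

Emit:
servo_tool:
  commands:
    - [0,0,0,-0.24,-0.05,-0.11,0.5]
    - [0,0,0,-0.25,-0.06,-0.12,0.5]
    - [0,0,0,0,0,0,0.5]
    - [0,0,0,0,0,0,0.5]
    - [0,0,0,0,0,0,0.5]

```text
time: 5.4
ee_pos: [553.2, -233.9, 106.1]
eef_rot: [3.14, -0.003, 0.224]
wrist_force: [5.1, -3.7, -4.6]
gripper_width: 56.1
```

```bash
cat > col.py <<'E'
from ang import *
def run(n):
    snap('wrist',n);w=load(n);l=np.array([-u[1],u[0],0])
    st=bot.read_state();print(st['time'].round(2) if hasattr(st['time'],'round') else st['time'],st['ee_pos'].round(1),st['wrist_force'].round(1),st['gripper_width'])
    a=np.radians(65);pf=proj(w,o-u*(110*np.cos(a)-3*np.sin(a))+np.array([0,0,110*np.sin(a)+3*np.cos(a)]))[0]
    bc=proj(w,o+15*u-[0,0,14])[0];print('pred65 front',pf.round(1),'base front edge',bc.round(1))
    g=cv2.cvtColor(w['p'],cv2.COLOR_RGB2GRAY).astype(float);x=int(pf[0]);m=g[:,x-3:x+4].mean(1)
    v=int(pf[1]);print('rows',v-12,m[v-12:v+20].round().tolist());b=int(bc[1]);print('base rows',b-8,m[b-8:b+9].round().tolist())
    return w
E
python3 -c "
from col import *
run('w4')"
```

```text
5.45 [ 553.2 -233.9  106.1] [ 4.2 -2.8 -5.2] 56.07947466600464
pred65 front [258.9 252.4] base front edge [258.6 126.6]
rows 240 [20.0, 24.0, 24.0, 36.0, 50.0, 57.0, 59.0, 58.0, 58.0, 61.0, 76.0, 89.0, 95.0, 93.0, 95.0, 96.0, 100.0, 125.0, 160.0, 177.0, 180.0, 181.0, 181.0, 183.0, 183.0, 182.0, 183.0, 182.0, 181.0, 180.0, 178.0, 177.0]
base rows 118 [157.0, 157.0, 157.0, 156.0, 158.0, 160.0, 153.0, 140.0, 136.0, 148.0, 159.0, 165.0, 170.0, 170.0, 170.0, 169.0, 157.0]
```

Emit:
servo_tool:
  commands:
    - [0,0,0,0,0,0,1]
    - [0,0,0,0,0,0,1]
    - [0,0,0,0,0,0,1]
    - [0,0,0,0,0,0,1]
    - [0,0,0,0,0,0,1]
    - [0,0,0,0,0,0,1]
    - [0,0,0,0,0,2.0,1]
    - [0,0,0,0,0,3.0,1]
    - [0,0,0,0,0,3.0,1]
    - [0,0,0,0,0,2.0,1]

```text
time: 6.28
ee_pos: [552.4, -233.6, 208.5]
eef_rot: [3.14, -0.002, 0.224]
wrist_force: [0.1, -0.4, 0.4]
gripper_width: 87.6
```

```bash
python3 -c "
from col import *
print(byv(load('w4'),250.3,3),byv(load('w4'),257.4,-3))
run('w5');run('w5b')"
```

```text
65.8 65.9
6.3333 [ 554.3 -234.4  212. ] [0.9 0.2 2.1] 87.93953856148576
pred65 front [259.2 196.9] base front edge [259.  120.9]
rows 184 [28.0, 29.0, 28.0, 30.0, 31.0, 31.0, 29.0, 35.0, 63.0, 96.0, 114.0, 129.0, 164.0, 165.0, 154.0, 154.0, 149.0, 104.0, 51.0, 33.0, 34.0, 35.0, 34.0, 35.0, 35.0, 37.0, 34.0, 72.0, 146.0, 177.0, 180.0, 173.0]
base rows 112 [133.0, 135.0, 134.0, 138.0, 137.0, 138.0, 138.0, 134.0, 120.0, 126.0, 139.0, 148.0, 149.0, 150.0, 142.0, 112.0, 96.0]
6.3833 [ 553.9 -234.2  209.8] [ 0.1  0.2 -0. ] 88.07434052099889
pred65 front [257.5 198. ] base front edge [257.4 123. ]
rows 185 [31.0, 32.0, 32.0, 31.0, 30.0, 34.0, 31.0, 34.0, 54.0, 93.0, 112.0, 127.0, 159.0, 165.0, 155.0, 152.0, 142.0, 97.0, 49.0, 34.0, 37.0, 35.0, 37.0, 37.0, 38.0, 37.0, 36.0, 72.0, 146.0, 179.0, 180.0, 172.0]
base rows 114 [133.0, 134.0, 134.0, 136.0, 137.0, 139.0, 139.0, 136.0, 131.0, 132.0, 136.0, 147.0, 150.0, 151.0, 142.0, 111.0, 94.0]
```

Emit:
servo_tool:
  commands:
    - [0,0,0,0,0,0,1]
    - [0,0,0,0,0,0,1]
    - [0,0,0,0,0,0,1]
    - [0,0,0,0,0,0,1]
    - [0,0,0,0,0,0,1]
    - [0,0,0,0,0,0,1]
    - [0,0,0,0,0,0,1]
    - [0,0,0,0,0,0,1]
    - [0,0,0,0,0,0,1]
    - [0,0,0,0,0,0,1]

```text
time: 7.22
ee_pos: [551.7, -233.3, 205.9]
eef_rot: [3.142, -0.0, 0.224]
wrist_force: [-0.5, -0.5, -0.3]
gripper_width: 88.0
```

Emit:
servo_tool:
  commands:
    - [0,0,0,0,0,0,1]
    - [0,0,0,0,0,0,1]
    - [0,0,0,0,0,0,1]
    - [0,0,0,0,0,0,1]

```text
time: 7.55
ee_pos: [551.7, -233.3, 205.9]
eef_rot: [3.142, -0.0, 0.224]
wrist_force: [0.3, 0.0, -0.5]
gripper_width: 87.8
```

```bash
python3 -c "
from col import *
w=run('w6')
for v in (194.5,195.5,196.5,197.5): print(v,byv(w,v,3))
for v in (200,201,202,203): print(v,byv(w,v,-3))
"
```

```text
7.6 [ 551.7 -233.3  205.9] [ 0.7 -0.1  0.3] 87.5213983066036
pred65 front [259.9 196.9] base front edge [259.6 120.2]
rows 184 [31.0, 31.0, 30.0, 28.0, 30.0, 30.0, 30.0, 36.0, 60.0, 97.0, 113.0, 128.0, 164.0, 166.0, 155.0, 151.0, 143.0, 98.0, 49.0, 33.0, 35.0, 35.0, 36.0, 35.0, 36.0, 34.0, 38.0, 81.0, 148.0, 177.0, 180.0, 170.0]
base rows 112 [134.0, 134.0, 135.0, 139.0, 136.0, 138.0, 134.0, 121.0, 124.0, 134.0, 145.0, 150.0, 152.0, 144.0, 118.0, 91.0, 95.0]
194.5 66.3
195.5 65.8
196.5 65.2
197.5 64.7
200 66.3
201 65.7
202 65.1
203 64.5
```

Emit:
servo_tool:
  commands:
    - [0,0,-0.8,-0.3,1.0,3.2,1]
    - [0,0,-0.8,-0.3,1.0,3.2,1]
    - [0,0,-0.8,-0.65,3.8,0,1]
    - [0,0,-0.8,-0.65,3.8,0,1]
    - [0,0,-0.8,-0.65,3.8,0,1]
    - [0,0,-0.8,-0.65,3.8,0,1]
    - [0,0,-0.8,-0.65,3.8,0,1]
    - [0,0,-0.8,-0.65,3.8,0,1]
    - [0,0,-0.8,-0.65,3.8,0,1]
    - [0,0,-0.8,-0.65,3.8,0,1]

```text
time: 8.43
ee_pos: [493.1, 92.4, 270.2]
eef_rot: [-3.142, -0.001, 0.083]
wrist_force: [-0.1, 0.3, 0.4]
gripper_width: 87.7
```

Emit:
servo_tool:
  commands:
    - [0,0,0,-0.25,3.8,0,1]
    - [0,0,0,-0.25,3.8,0,1]
    - [0,0,0,-0.25,3.8,0,1]
    - [0,0,0,-0.25,3.8,0,1]
    - [0,0,0,0,0,0,1]
    - [0,0,0,0,0,0,1]

```text
time: 8.93
ee_pos: [483.3, 244.4, 269.7]
eef_rot: [3.141, 0.0, 0.088]
wrist_force: [-0.5, -0.4, -0.6]
gripper_width: 87.9
```

```bash
python3 - <<'E'
from h import *
w=snap('wrist','w7');st=bot.read_state();print(st['time'],st['ee_pos'],st['eef_rot'])
snap('scene','s7'); snap('top','t7')
w=load('w7')
print(proj(w,[[483-6,281,168],[483-12,205,168],[483+10,281,168],[483,205,168]]).round(0))
crop('w7',150,100,370,265,3.6,'w7c')
E
```

```text
8.9833 [483.35188196 243.08050099 269.69554955] [3.14107933e+00 3.94682100e-04 8.61861940e-02]
[[218. 193.]
 [301. 206.]
 [219. 176.]
 [302. 194.]]
```

View pics/w7c.png

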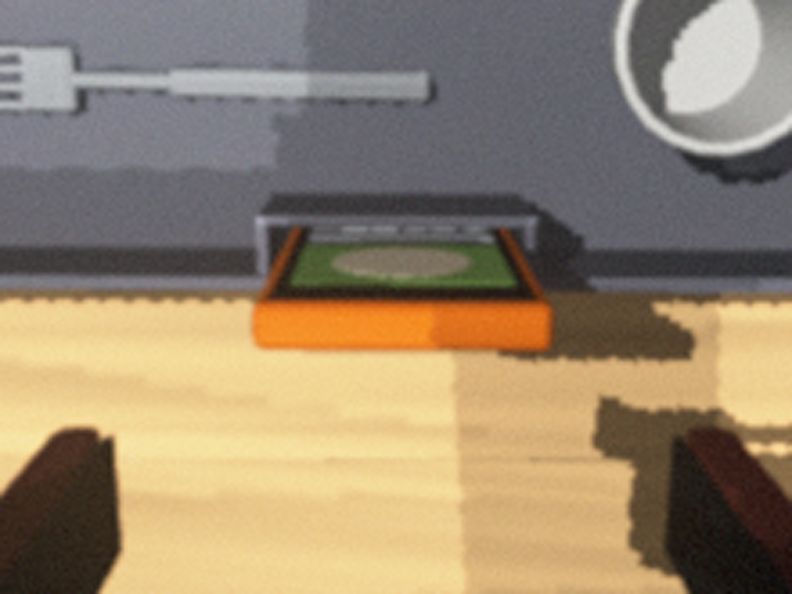

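```bash
cat > fit3.py <<'E'
exec(open('fit.py').read().replace('print','(lambda *a:0)'))
w=load('w7');wt=[(150+x/3.6,100+y/3.6) for x,y in [(257,302),(548,298),(255,347),(550,347)]]
T3=np.array([[6.5,38,0],[6.5,-38,0],[-6.5,38,0],[-6.5,-38,0.]])
def f3(p,k):
    R=Rz(p[2]);o=p[[0,1,3]]
    return np.r_[(proj(w,T3@R.T+o)-wt).ravel(),f2(p)*k,(p[3]-169.5)/2]
for k in (0,.3,1):
    r=least_squares(f3,[483,243,.08,168],args=(k,)); print(r.x.round(3),r.fun[:8].round(1))
# pocket rim corners z=71: left-front, right-front
for q in [(260,218),(535,218)]: print(atz(w,150+q[0]/3.6,100+q[1]/3.6,71).round(1))
E
python3 fit3.py
```

```text
[4.82644e+02 2.41895e+02 9.50000e-02 1.66326e+02] [-1.8 -0.6  1.7 -0.1 -0.6  0.7  0.7  0.2]
[4.82670e+02 2.41918e+02 9.50000e-02 1.66364e+02] [-1.8 -0.6  1.7 -0.1 -0.7  0.7  0.7  0.2]
[4.82812e+02 2.42087e+02 9.20000e-02 1.66427e+02] [-2.  -0.9  1.5 -0.1 -0.9  0.5  0.5  0.1]
[489.5 289.2  71. ]
[497.5 197.9  71. ]
```

Emit:
servo_tool:
  commands:
    - [0,0,0.3,-0.05,-0.1,-2.0,1]
    - [0,0,0,0,0,-2.5,1]
    - [0,0,0,0,0,-2.5,1]
    - [0,0,0,0,0,-2.0,1]
    - [0,0,0,0,0,-2.0,1]
    - [0,0,0,0,0,-1.9,1]
    - [0,0,0,0,0,0,0.75]
    - [0,0,0,0,0,0,0.75]
    - [0,0,0,0,0,0,0.75]
    - [0,0,0,0,0,0,0.75]
  newtons: 25

```text
time: 9.92
ee_pos: [484.0, 241.6, 142.1]
eef_rot: [-3.141, -0.002, 0.089]
wrist_force: [-0.5, 0.6, -1.5]
gripper_width: 75.8
```

Emit:
servo_tool:
  commands:
    - [0,0,0,0,0,0,0.75]
    - [0,0,0,0,0,0,0.75]

```text
time: 10.08
ee_pos: [483.6, 241.8, 141.8]
eef_rot: [-3.141, -0.001, 0.089]
wrist_force: [-0.7, 0.8, -1.4]
gripper_width: 75.7
```

Emit:
servo_tool:
  commands:
    - [0,0,0,0,0,0.6,0.75]
    - [0,0,0,0,0,1.0,0.75]
    - [0,0,0,0,0,1.2,0.75]
    - [0,0,0,0,0,1.6,0.75]
    - [0,0,0,0,0,2.0,0.75]
    - [0,0,0,0,0,2.0,0.75]
    - [0,0,0,0,0,2.0,0.75]
    - [0,0,0,0,0,2.0,0.75]
    - [0,0,0,0,0,2.0,0.75]
    - [0,0,0,0,0,1.6,0.75]

```text
time: 10.92
ee_pos: [483.4, 241.9, 303.8]
eef_rot: [-3.141, -0.002, 0.09]
wrist_force: [0.4, -0.3, -1.7]
gripper_width: 75.9
```

Emit:
servo_tool:
  commands:
    - [0,0,0.8,0,-2.0,0,0.75]
    - [0,0,0.8,0,-3.0,0,0.75]
    - [0,0,0.8,0,-3.5,0,0.75]
    - [0,0,0.8,0,-3.5,0,0.75]
    - [0,0,0.8,0,-3.5,0,0.75]
    - [0,0,0.8,0,-3.5,0,0.75]
    - [0,0,0.8,0,-3.5,0,0.75]
    - [0,0,0.8,0,-3.5,0,0.75]
    - [0,0,0.8,0,-3.5,0,0.75]
    - [0,0,0.5,0,-3.5,0,0.75]

```text
time: 11.75
ee_pos: [482.9, -89.9, 302.2]
eef_rot: [3.141, -0.001, 0.225]
wrist_force: [0.7, 0.6, -1.9]
gripper_width: 75.8
```

```bash
python3 - <<'E'
from h import *
st=bot.read_state();print(st['time'],st['ee_pos'],st['eef_rot'],st['wrist_force'],st['ft_torque'],st['gripper_width'])
snap('wrist','w8');snap('scene','s8');w=load('w8');st=bot.read_state();print(st['ee_pos'],st['eef_rot'])
from scipy.spatial.transform import Rotation as R
T=R.from_euler('xyz',st['eef_rot']).as_matrix();p=st['ee_pos']
# tool frame points: phone front face x(tool)=+5.6 ; top 34+... TCP: phone top at grasp-(34): tool z=6-34=-28, bottom tool z=6+116
s=np.sign(T[0,0])
for nm,z in (('top',-28),('bot',122)):
  for x in (-7.4,5.6): print(nm,x,proj(w,[T@np.array([x*s,y,z])+p for y in (-38,38)]).round(1).tolist())
a=cv2.imread('pics/w8.png')[90:290,180:340];b=cv2.imread('pics/s8.png')[60:260,160:320]
cv2.imwrite('pics/h8.png',cv2.resize(np.hstack([a,b]),None,fx=2.5,fy=2.5,interpolation=cv2.INTER_CUBIC))
E
```

```text
11.75 [482.88921215 -89.85438545 302.18036705] [ 3.14101893e+00 -1.36302008e-03  2.24873355e-01] [ 0.68071403  0.57128455 -1.87703628] [0.03481588 0.0027241  0.00180972] 75.79337642780972
[483.16953279 -92.21898097 302.12661111] [ 3.13959978e+00 -1.14125528e-03  2.19906002e-01]
top -7.4 [[187.8, 271.4], [340.8, 272.2]]
top 5.6 [[186.3, 247.5], [342.8, 248.2]]
bot -7.4 [[222.6, 191.6], [300.8, 192.0]]
bot 5.6 [[222.3, 178.6], [301.4, 179.0]]
```

View pics/h8.png

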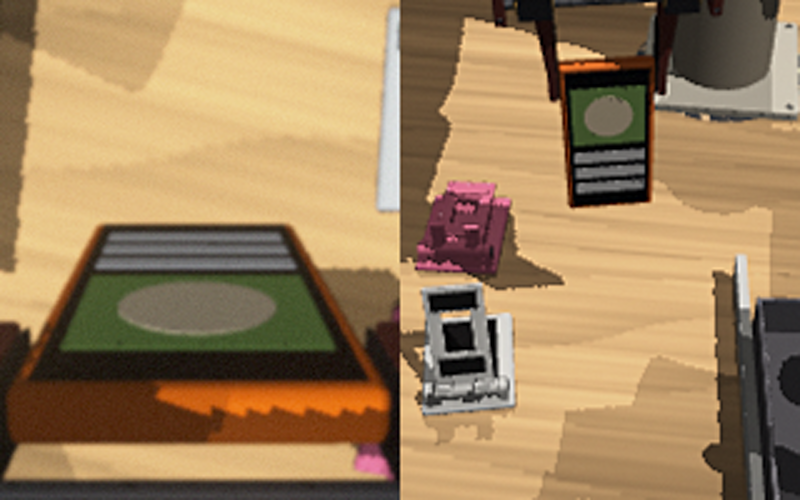

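Picture 10: the phone is held squarely, screen to the user, top edge up, leaning about 1.7° forward in the tool (wrist rows 242 and 180, against 247 and 179 expected). The stand's plate in the scene is still raised. Next I tilt 26° and move above the seat.

Emit:
servo_tool:
  commands:
    - [0.575,-2.535,0,0.075,-1.55,-0.15,0.75]
    - [0.575,-2.535,0,0.075,-1.55,-0.15,0.75]
    - [0.575,-2.535,0,0.075,-1.55,-0.15,0.75]
    - [0.575,-2.535,0,0.075,-1.55,-0.15,0.75]
    - [0.575,-2.535,0,0.075,-1.55,-0.15,0.75]
    - [0.575,-2.535,0,0.075,-1.55,-0.15,0.75]
    - [0.575,-2.535,0,0.075,-1.55,-0.15,0.75]
    - [0.575,-2.535,0,0.075,-1.55,-0.15,0.75]
    - [0.575,-2.535,0,0.075,-1.55,-0.15,0.75]
    - [0.575,-2.535,0,0.075,-1.55,-0.15,0.75]
  newtons: 30

```text
time: 12.68
ee_pos: [491.0, -243.2, 287.0]
eef_rot: [3.14, -0.457, 0.225]
wrist_force: [0.3, 1.1, -0.7]
gripper_width: 75.9
```

Emit:
servo_tool:
  commands:
    - [0,0,0,0,0,0,0.75]
    - [0,0,0,0,0,0,0.75]
    - [0,0,0,0,0,0,0.75]

```text
time: 12.93
ee_pos: [490.8, -242.5, 286.4]
eef_rot: [3.141, -0.453, 0.224]
wrist_force: [0.6, 0.2, -2.5]
gripper_width: 75.6
```

```bash
cat > pose.py <<'E'
from ang import *
from scipy.spatial.transform import Rotation as R
def report(a=65.7):
    st=bot.read_state();T=R.from_euler('xyz',st['eef_rot']).as_matrix();p=st['ee_pos'];l=np.array([-u[1],u[0],0]);z=T[:,2]
    print('t',round(st['time'],2),'tcp',p.round(1),'F',st['wrist_force'].round(1),'w',round(st['gripper_width'],1))
    print('tilt',np.degrees(np.arctan2(z@u,-z[2])).round(2),'side',np.degrees(np.arcsin(z@l)).round(2),'closing axis vs l',np.degrees(np.arccos(abs(T[:,1]@l))).round(2))
    a=np.radians(a);e=-u*np.cos(a)+np.array([0,0,np.sin(a)]);n=u*np.sin(a)+np.array([0,0,np.cos(a)])
    d=p-(o-46.2*u+np.array([0,0,127.3]));print('to go: e',(d@e).round(1),'n',(d@n).round(1),'lat',(d@l).round(1),' e=',e.round(3),'n=',n.round(3))
E
python3 -c "
from pose import *
report();snap('wrist','w9');snap('scene','s9')"
```

```text
t 12.93 tcp [ 490.8 -242.5  286.4] F [ 0.6  0.2 -2.5] w 75.6
tilt 25.96 side 0.03 closing axis vs l 0.08
to go: e 148.7 n 3.9 lat 5.0  e= [-0.401 -0.091  0.911] n= [0.889 0.202 0.412]
```

Emit:
servo_tool:
  commands:
    - [0,0,0,0.11,-0.49,0,0.75]
    - [0,0,0,0.84,0.19,-1.91,0.75]
    - [0,0,0,0.84,0.19,-1.91,0.75]
    - [0,0,0,0.84,0.19,-1.91,0.75]
    - [0,0,0,0.84,0.19,-1.91,0.75]
    - [0,0,0,0.84,0.19,-1.91,0.75]
    - [0,0,0,0,0,0,0.75]
    - [0,0,0,0,0,0,0.75]

```text
time: 13.7
ee_pos: [533.8, -237.8, 189.7]
eef_rot: [-3.14, -0.452, 0.225]
wrist_force: [-0.6, 0.5, -1.8]
gripper_width: 75.9
```

```bash
python3 - <<'E'
from pose import *
report();snap('wrist','w10');snap('scene','s10');report()
a=cv2.imread('pics/w10.png')[60:300,160:360];b=cv2.imread('pics/s10.png')[90:230,120:260]
A=cv2.resize(a,None,fx=2.2,fy=2.2,interpolation=cv2.INTER_CUBIC);B=cv2.resize(b,(360,360),interpolation=cv2.INTER_CUBIC)
W=np.zeros((A.shape[0],A.shape[1]+360,3),np.uint8);W[:,:A.shape[1]]=A;W[:360,A.shape[1]:]=B;cv2.imwrite('pics/h10.png',W);print(W.shape)
E
```

```text
t 13.7 tcp [ 533.8 -237.8  189.7] F [-0.6  0.5 -1.8] w 75.9
tilt 25.91 side 0.13 closing axis vs l 0.16
to go: e 42.8 n 3.2 lat 0.0  e= [-0.401 -0.091  0.911] n= [0.889 0.202 0.412]
t 13.8 tcp [ 534.2 -238.8  191.4] F [ 0.2 -0.3 -1.9] w 75.8
tilt 26.04 side -0.03 closing axis vs l 0.1
to go: e 44.4 n 4.1 lat -1.0  e= [-0.401 -0.091  0.911] n= [0.889 0.202 0.412]
(528, 800, 3)
```

View pics/h10.png

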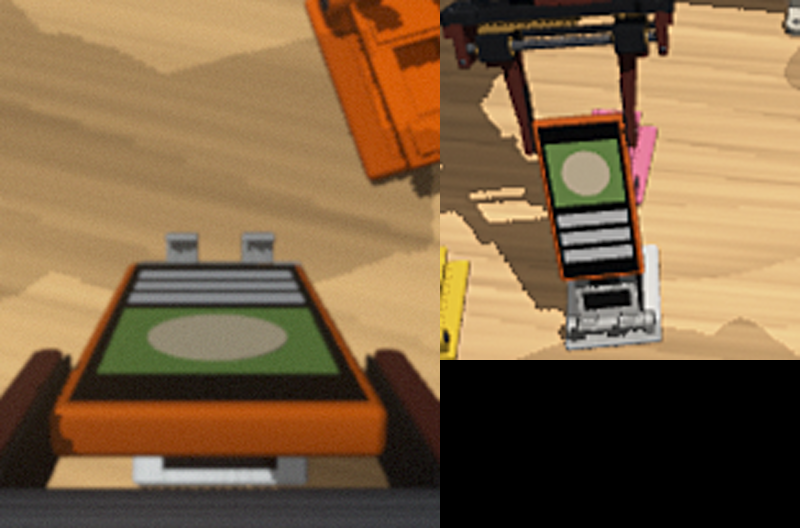

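The phone's screen faces outward and its bottom edge is centred about 1 mm left of the feet (feet at 167–274, phone at 133–302 in the wrist crop). I check its depth against the seat.

```bash
python3 - <<'E'
from ang import *
w=load('w10');a=np.radians(65.7);e=-u*np.cos(a)+np.array([0,0,np.sin(a)]);n=u*np.sin(a)+np.array([0,0,np.cos(a)]);l=np.array([-u[1],u[0],0])
def atr(px,r):
    q,d=ray(w,160+px[0]/2.2,60+px[1]/2.2);k=(r-(q-o)@e)/(d@e);x=q+d*k-o;return (x@n).round(1),(x@l).round(1)
print('phone front bottom n,lat',[atr(p,56.5) for p in [(133,265),(302,265)]])
print('foot tip r19',[atr(p,19) for p in [(167,234),(197,234),(243,234),(274,234)]],'r13',atr((220,234),13))
print('phone top front',[atr(p,56.5+150) for p in [(57,405),(385,405)]],'back',[atr(p,56.5+150) for p in [(57,455),(385,455)]])
print('plate back end',[(atr((v,486),110)) for v in (135,305)],[atr((v,457),110) for v in (135,305)])
E
```

```text
phone front bottom n,lat [(np.float64(20.3), np.float64(37.6)), (np.float64(20.5), np.float64(-36.3))]
foot tip r19 [(np.float64(28.1), np.float64(25.4)), (np.float64(28.1), np.float64(10.7)), (np.float64(28.2), np.float64(-11.8)), (np.float64(28.2), np.float64(-26.9))] r13 (np.float64(27.2), np.float64(-0.5))
phone top front [(np.float64(19.8), np.float64(35.7)), (np.float64(20.0), np.float64(-36.4))] back [(np.float64(7.8), np.float64(36.3)), (np.float64(8.0), np.float64(-37.1))]
plate back end [(np.float64(-55.8), np.float64(32.2)), (np.float64(-55.6), np.float64(-33.4))] [(np.float64(-43.5), np.float64(31.9)), (np.float64(-43.3), np.float64(-33.0))]
```

Emit:
servo_tool:
  commands:
    - [0,0,0,0.4,-0.03,-0.84,0.75]
    - [0,0,0,0.37,0.08,-0.84,0.75]
    - [0,0,0,0.37,0.08,-0.84,0.75]
    - [0,0,0,0.37,0.08,-0.84,0.75]
    - [0,0,0,0,0,0,0.75]
    - [0,0,0,0,0,0,0.75]

```text
time: 14.3
ee_pos: [548.6, -236.1, 155.7]
eef_rot: [-3.14, -0.452, 0.224]
wrist_force: [-0.0, 0.7, -2.2]
gripper_width: 75.9
```

```bash
python3 -c "
from pose import *
report();report()"
```

```text
t 14.3 tcp [ 548.6 -236.1  155.7] F [-0.   0.7 -2.2] w 75.9
tilt 25.92 side 0.08 closing axis vs l 0.09
to go: e 5.8 n 2.8 lat -1.6  e= [-0.401 -0.091  0.911] n= [0.889 0.202 0.412]
t 14.3 tcp [ 548.6 -236.1  155.7] F [-0.   0.7 -2.2] w 75.9
tilt 25.92 side 0.08 closing axis vs l 0.09
to go: e 5.8 n 2.8 lat -1.6  e= [-0.401 -0.091  0.911] n= [0.889 0.202 0.412]
```

Emit:
servo_tool:
  commands:
    - [0,0,0,-0.11,-0.02,-0.05,0.75]
    - [0,0,0,0.06,0.01,-0.14,0.75]
    - [0,0,0,0.06,0.01,-0.14,0.75]
    - [0,0,0,0.04,0.01,-0.09,0.75]
    - [0,0,0,0,0,0,0.75]

```text
time: 14.72
ee_pos: [549.4, -236.5, 152.6]
eef_rot: [3.141, -0.454, 0.224]
wrist_force: [-1.2, 0.9, -2.3]
gripper_width: 75.6
```

Emit:
servo_tool:
  commands:
    - [0,0,0,0.04,0.01,-0.09,0.75]
    - [0,0,0,0,0,0,0.75]

```text
time: 14.88
ee_pos: [549.8, -236.4, 151.7]
eef_rot: [3.141, -0.454, 0.224]
wrist_force: [-0.1, 0.4, -2.8]
gripper_width: 75.9
```

Emit:
servo_tool:
  commands:
    - [0,0,0,0.04,0.01,-0.09,0.75]
    - [0,0,0,0,0,0,0.75]

```text
time: 15.05
ee_pos: [550.2, -236.2, 150.7]
eef_rot: [3.141, -0.454, 0.224]
wrist_force: [-0.1, -0.0, -1.4]
gripper_width: 76.0
```

Emit:
servo_tool:
  commands:
    - [0,0,0,0.04,0.01,-0.09,0.75]
    - [0,0,0,0,0,0,0.75]

```text
time: 15.22
ee_pos: [550.6, -236.1, 149.7]
eef_rot: [3.141, -0.454, 0.224]
wrist_force: [0.1, 0.5, -1.6]
gripper_width: 75.9
```

Emit:
servo_tool:
  commands:
    - [0,0,0,0.04,0.01,-0.09,0.75]
    - [0,0,0,0,0,0,0.75]

```text
time: 15.38
ee_pos: [551.0, -236.0, 148.8]
eef_rot: [3.141, -0.454, 0.224]
wrist_force: [-0.4, -0.9, -2.0]
gripper_width: 76.0
```

Emit:
servo_tool:
  commands:
    - [0,0,0,0.04,0.01,-0.09,0.75]
    - [0,0,0,0,0,0,0.75]

```text
time: 15.55
ee_pos: [551.5, -236.0, 148.8]
eef_rot: [3.141, -0.454, 0.224]
wrist_force: [-4.7, 0.1, 5.6]
gripper_width: 75.4
```

```bash
python3 - <<'E'
from pose import *
report();snap('wrist','w11');snap('scene','s11');w=load('w11')
a=np.radians(65.7);e=-u*np.cos(a)+np.array([0,0,np.sin(a)]);n=u*np.sin(a)+np.array([0,0,np.cos(a)]);l=np.array([-u[1],u[0],0])
P=lambda r,nn,y:proj(w,o+r*e+nn*n+y*l)[0].round(1)
print('foot tip',P(19,28,0),'phone front bottom',P(13,18,0),'top',P(163,18,0),P(163,5,0),'plate end',P(110,3,0),P(110,-3,0))
crop('w11',180,130,340,290,3.7,'w11c')
E
```

```text
t 15.55 tcp [ 551.5 -236.   148.8] F [-4.7  0.1  5.6] w 75.4
tilt 26.04 side 0.0 closing axis vs l 0.07
to go: e -1.7 n 2.5 lat -2.1  e= [-0.401 -0.091  0.911] n= [0.889 0.202 0.412]
foot tip [257.  173.5] phone front bottom [257.1 182.7] top [255.5 247.2] [255.5 271.8] plate end [256.3 235.2] [256.3 243.6]
```

```bash
python3 - <<'E'
from h import *
w=load('w11')['p'].astype(int)
org=(w[:,:,0]>90)&(w[:,:,0]>2.2*w[:,:,2])&(w[:,:,0]>1.6*w[:,:,1])
for v in range(170,200,3):
    xs=np.where(org[v,200:320])[0]+200; print(v,xs.min() if len(xs) else None,xs.max() if len(xs) else None)
for v in (172,174,176,178,180): 
    sat=w[v,210:310].max(1)-w[v,210:310].min(1); xs=np.where(sat<30)[0]+210; print(v,xs.tolist())
print('col',w[160:190,240].tolist()[::2])
E
```

```text
170 None None
173 None None
176 None None
179 None None
182 218 296
185 217 298
188 215 300
191 214 301
194 212 303
197 211 305
172 [272]
174 [229, 230, 231, 232, 233, 234, 235, 236, 237, 238, 239, 240, 241, 242, 243, 244, 245, 269, 270, 271, 272, 273, 274, 275, 276, 277, 278, 279, 280, 281, 282, 283, 284, 285]
176 [230, 231, 232, 233, 234, 235, 236, 237, 238, 239, 240, 241, 242, 243, 244, 245, 269, 270, 271, 272, 273, 274, 275, 276, 277, 278, 279, 280, 281, 282, 283, 284, 285]
178 [230, 231, 232, 233, 234, 235, 236, 237, 238, 239, 240, 241, 242, 243, 244, 245, 269, 270, 271, 272, 273, 274, 275, 276, 277, 278, 279, 280, 281, 282, 283, 284]
180 [230, 231, 232, 233, 234, 235, 236, 237, 238, 239, 240, 241, 242, 243, 244, 245, 269, 270, 271, 272, 273, 274, 275, 276, 277, 278, 279, 280, 281, 282, 283, 284]
col [[174, 142, 97], [176, 142, 96], [174, 138, 92], [172, 138, 91], [171, 137, 92], [175, 138, 91], [144, 128, 112], [144, 146, 146], [100, 101, 96], [71, 71, 67], [51, 44, 39], [38, 33, 26], [118, 118, 119], [133, 132, 135], [112, 116, 115]]
```

Emit:
servo_tool:
  commands:
    - [0,0,0,-0.03,0,0.06,0.75]
    - [0,0,0,-0.05,-0.01,-0.02,0.75]
    - [0,0,0,-0.05,-0.01,-0.02,0.75]
    - [0,0,0,0,0,0,0.75]

```text
time: 15.98
ee_pos: [550.1, -236.2, 148.3]
eef_rot: [3.141, -0.454, 0.224]
wrist_force: [-0.8, -0.3, -0.3]
gripper_width: 75.4
```

Emit:
servo_tool:
  commands:
    - [0,0,0,-0.05,-0.01,-0.02,0.75]
    - [0,0,0,0,0,0,0.75]

```text
time: 16.15
ee_pos: [549.6, -236.4, 148.0]
eef_rot: [3.141, -0.454, 0.224]
wrist_force: [0.7, 0.3, -0.8]
gripper_width: 75.7
```

```bash
python3 - <<'E'
from pose import *
report();snap('wrist','w12');w=load('w12')['p'].astype(int)
print(w[165:195,257].tolist()[::2]);print('top',[ (v,w[v,257].tolist()) for v in range(236,276,2)])
W=load('w12');a=np.radians(65.7);e=-u*np.cos(a)+np.array([0,0,np.sin(a)]);n=u*np.sin(a)+np.array([0,0,np.cos(a)])
P=lambda r,nn:proj(W,o+r*e+nn*n)[0].round(1)
print('foot tip',P(19,28),'phone front bottom',P(13,18),'top',P(163,18),P(163,5))
E
```

```text
t 16.15 tcp [ 549.6 -236.4  148. ] F [ 0.7  0.3 -0.8] w 75.7
tilt 25.99 side -0.01 closing axis vs l 0.05
to go: e -1.6 n 0.4 lat -2.0  e= [-0.401 -0.091  0.911] n= [0.889 0.202 0.412]
[[170, 136, 90], [178, 142, 99], [175, 140, 95], [174, 142, 95], [174, 144, 95], [181, 146, 97], [182, 143, 96], [121, 93, 63], [38, 31, 26], [112, 112, 114], [129, 132, 134], [76, 76, 74], [135, 140, 142], [91, 89, 91], [112, 114, 118]]
top [(236, [25, 17, 12]), (238, [26, 25, 17]), (240, [26, 21, 16]), (242, [95, 42, 14]), (244, [159, 72, 12]), (246, [183, 85, 17]), (248, [182, 84, 14]), (250, [171, 77, 12]), (252, [159, 71, 10]), (254, [157, 70, 19]), (256, [154, 70, 14]), (258, [146, 60, 11]), (260, [151, 70, 21]), (262, [145, 63, 18]), (264, [138, 62, 8]), (266, [103, 47, 15]), (268, [46, 32, 26]), (270, [33, 28, 26]), (272, [37, 30, 29]), (274, [33, 27, 23])]
foot tip [257.1 171.2] phone front bottom [257.1 180.4] top [255.6 243. ] [255.6 267.8]
```

Emit:
servo_tool:
  commands:
    - [0,0,0,0,0,0,0.88]
    - [0,0,0,0,0,0,0.92]
    - [0,0,0,0,0,0,1]
    - [0,0,0,0,0,0,1]
    - [0,0,0,0,0,0,1]
    - [0,0,0,0,0,0,1]

```text
time: 16.7
ee_pos: [549.7, -236.3, 148.1]
eef_rot: [3.141, -0.454, 0.224]
wrist_force: [-0.6, 0.2, -0.1]
gripper_width: 87.4
```

```bash
python3 - <<'E'
from pose import *
report();snap('wrist','w13');w=load('w13')['p'].astype(int)
print(w[173:190,257].sum(1).tolist());print('top',[ (v,w[v,257].tolist()) for v in range(236,274,2)])
W=load('w13');a=np.radians(65.7);e=-u*np.cos(a)+np.array([0,0,np.sin(a)]);n=u*np.sin(a)+np.array([0,0,np.cos(a)])
P=lambda r,nn:proj(W,o+r*e+nn*n)[0].round(1)
print('foot tip',P(19,28),'phone front bottom',P(13,18),'top',P(163,18),P(163,5))
E
```

```text
t 16.7 tcp [ 549.7 -236.3  148.1] F [-0.6  0.2 -0.1] w 87.4
tilt 26.0 side -0.0 closing axis vs l 0.06
to go: e -1.5 n 0.5 lat -2.0  e= [-0.401 -0.091  0.911] n= [0.889 0.202 0.412]
[417, 410, 423, 427, 418, 423, 353, 217, 103, 133, 270, 371, 421, 365, 239, 275, 377]
top [(236, [28, 22, 13]), (238, [25, 16, 12]), (240, [28, 22, 13]), (242, [24, 16, 12]), (244, [47, 30, 22]), (246, [144, 71, 23]), (248, [175, 84, 16]), (250, [187, 88, 18]), (252, [180, 84, 20]), (254, [163, 76, 16]), (256, [156, 71, 18]), (258, [152, 67, 14]), (260, [147, 64, 10]), (262, [149, 69, 20]), (264, [146, 67, 20]), (266, [143, 67, 17]), (268, [120, 55, 14]), (270, [60, 34, 15]), (272, [35, 31, 31])]
foot tip [257.1 171.3] phone front bottom [257.2 180.5] top [255.7 243.1] [255.7 267.9]
```

Emit:
servo_tool:
  commands:
    - [0,0,0,-0.4,-0.09,0.91,1]
    - [0,0,0,-0.6,-0.14,1.37,1]
    - [0,0,0,-0.8,-0.18,1.82,1]
    - [0,0,0,-0.8,-0.18,1.82,1]
    - [0,0,0,-0.8,-0.18,1.82,1]
    - [0,0,0,-0.8,-0.18,1.82,1]
    - [0,0,0,-0.8,-0.18,1.82,1]
    - [0,0,0,-0.4,-0.09,0.91,1]
    - [0,0,0,0,0,0,1]
    - [0,0,0,0,0,0,1]

```text
time: 17.58
ee_pos: [495.5, -248.7, 271.4]
eef_rot: [3.14, -0.454, 0.224]
wrist_force: [0.3, -0.0, -0.9]
gripper_width: 87.5
```

Emit:
servo_tool:
  commands:
    - [0,0,0,0,0,0,1]
    - [0,0,0,0,0,0,1]
    - [0,0,0,0,0,0,1]
    - [0,0,0,0,0,0,1]
    - [0,0,0,0,0,0,1]
    - [0,0,0,0,0,0,1]

```text
time: 18.08
ee_pos: [495.6, -248.3, 270.6]
eef_rot: [-3.141, -0.453, 0.224]
wrist_force: [-0.2, 0.2, -0.8]
gripper_width: 87.8
```

```bash
python3 - <<'E'
from pose import *
report();snap('wrist','w14');snap('scene','s14');snap('top','t14')
W=load('w14');a=np.radians(65.5);e=-u*np.cos(a)+np.array([0,0,np.sin(a)]);n=u*np.sin(a)+np.array([0,0,np.cos(a)]);l=np.array([-u[1],u[0],0])
for c in ('w14','s14'):
    P=lambda r,nn:[proj(load(c),o+r*e+nn*n+y*l)[0].round(1).tolist() for y in (38,-38)]
    print(c,'front bottom',P(13,18),'top front',P(163,18),'top back',P(163,5))
w=W['p'].astype(int);x=int(proj(W,o+163*e+18*n)[0][0]);org=(w[:,:,0]>80)&(w[:,:,0]>2.2*w[:,:,2])&(w[:,:,0]>1.6*w[:,:,1])
print('orange rows col',x,np.where(org[:,x])[0].tolist())
A=cv2.resize(cv2.imread('pics/w14.png')[80:280,170:350],None,fx=2.2,fy=2.2,interpolation=cv2.INTER_CUBIC);B=cv2.resize(cv2.imread('pics/s14.png')[110:235,140:250],(387,440),interpolation=cv2.INTER_CUBIC)
I=np.hstack([A,B]);print(I.shape);cv2.imwrite('pics/f14.png',I)
d=cv2.absdiff(cv2.imread('pics/s0.png'),cv2.imread('pics/s14.png')).max(2);print('changed in tray px>60',(d[200:300,290:500]>60).sum())
E
```

```text
t 18.08 tcp [ 495.6 -248.3  270.6] F [-0.2  0.2 -0.8] w 87.8
tilt 25.97 side 0.03 closing axis vs l 0.06
to go: e 132.9 n 0.5 lat -1.8  e= [-0.401 -0.091  0.911] n= [0.889 0.202 0.412]
w14 front bottom [[230.5, 161.0], [285.3, 161.0]] top front [[215.5, 184.4], [299.2, 184.5]] top back [[216.0, 198.2], [298.7, 198.3]]
s14 front bottom [[200.7, 212.0], [168.7, 214.8]] top front [[193.5, 153.6], [158.6, 156.2]] top back [[193.7, 151.6], [159.3, 154.1]]
orange rows col 257 [186, 187, 188, 189, 190, 191, 192, 193, 194, 195, 196, 197, 198, 199]
(440, 783, 3)
changed in tray px>60 3
```

View pics/f14.png

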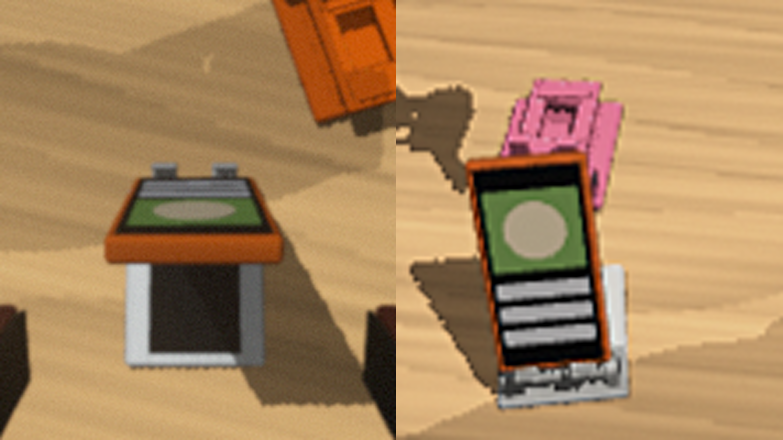

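Wrist crop: the phone rests on both feet (at 165 and 226, phone between 107 and 282), level and with the screen out. Its top edge rows are 185.5 and 199.7, which fits a lean of about 65°. Nothing in the tray changed, so I hand in.

```bash
python3 -c "
from bench import bot
print(bot.hand_in())"
```

```text
the job is handed in; nothing more can be done
None
```

The phone is on the two feet of the stand, leaning against the back plate, right way up with the screen outward. I handed the job in at about 18 s of the 67 s allowed.

**What I did:**
- **Plate:** I pinched it by its side edges, raised it to about 68.5° and brought it back to about 65.8°. I let go and held still for over a second, and it did not move.
- **Phone:** I lifted it from the tray by its side edges and tilted it 26°. I lowered it along the plate until the force showed it resting on the feet, then moved it back to the plate before opening the fingers.

**Last checks:**
- **Angle:** The phone leaned at about 65°, give or take 1°, in the last wrist picture. With the phone on it the plate was not measured separately; I infer its angle from the phone.
- **Centring:** Phone and feet lined up to within about 1 mm by wrist pixels. The pose readout said 2 mm off to one side; I trusted the picture.
- **Tray:** Only 3 pixels of the tray area checked in the scene camera changed visibly, so the lunch things appear untouched.
- **Gripper:** It was open and well clear at hand-in.

**What went wrong or disagreed:**
- My first angle estimates ranged from 31° to 44°, and the first pinch closed above the plate without touching it. The second, lower pinch held.
- When I let go, the phone's top settled back about 1.5 mm against the plate.
- Contact on the feet reached about 8 N briefly before I eased it off.
- I viewed 12 pictures, two over the budget.

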